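Load a battery pack into the bench test dock

TASK

Load the battery pack that lies in front of the blue test dock into the dock: push it along the channel between the rails, terminals first, fully home against the stop, and keep it pressed there until the brass side plunger has sprung in behind it and holds it by itself. Then swing the contact arm by its red knob all the way over the pack, and leave the red tape and the electrode holder where they lie.

Things in the scene. Friction and masses are not known exactly. Their poses are not given: they have to be found in the camera images.
- dock: Blue U-shaped test dock, fixed to the bench, no floor. Origin on the bench, on the channel's centre line, in the plane of the fixed stop (two dark lugs, 36 mm high). +x = way in, +y left of it, z up. Blue rails, 12 mm thick, 34 mm high, from x = -95 mm to 0, inner faces y = +-42 mm. Grey plunger housing, 44 mm high, at x -156..-106, y 71..127 mm
- pack: Black-and-red tool battery pack, 112 x 76 x 52 mm, about 0.42 kg, loose before the dock's mouth, terminals toward it; slides on the bench. Origin under its middle. Its +x end (56 mm from the origin, gold terminals) goes in first: fully home, origin at dock x = -56 mm. Back face: 54 mm behind the origin, 75 mm wide, 38 mm high. Raised top: 50 mm wide (y -24..26), x -41..44, z 38 to 50 mm
- plunger (a joint): Brass side plunger on the dock's +y side, slides along dock y (m). 0 = sprung in; grows as the passing pack pushes it out (about 0.011 beside the pack, at most 0.018). Spring 2.5 to 3.5 N, strongly damped: push past it slowly; it takes about 1.2 s to come back in, only while the pack is within 3 mm of fully home. Then it holds the pack, which rests about 3 mm short of the stop
- stop_pad (a joint): Black sprung pad in the middle of the stop; slides along dock x (m). 0 = out, face 15 mm before the stop plane; 0.015 = pressed flush with the lugs, pack fully home. Pushes back with 6 N at 0 and 12 N at 0.015 (pushing the pack home takes 15 to 20 N), so the pack comes out again if let go before the plunger is in
- contact_arm (a joint): Aluminium arm on an upright pivot, above the pack (rad). 0 = closed, straight across the pack along dock -y, at its end stop; starts open at 0.9 to 1.4, swung toward dock +x (counter-clockwise from above opens). Stays where left (0.04 N m friction). Beam 16 mm wide, 62 to 72 mm above the bench; the black contact block under it comes down to 57 mm
- contact_pivot (a point): The arm's pivot axis, at dock x -85, y +68 mm, 66 mm above the bench
- contact_knob (a point): Middle of the upright red knob near the arm's end, 105 mm from the pivot axis; the knob is 20 mm in diameter and stands 72 to 112 mm above the bench
- tape_red: Roll of red tape, 52 mm in diameter, 15 mm high, on the bench; origin under its middle; leave alone
- electrode_holder: Black electrode holder, 160 mm long, 32 mm thick, lying on the bench to the left; origin under its middle; leave alone
- dock_mouth (a point): Middle of the mouth between the rails' free ends (dock x = -95 mm), 34 mm above the bench; the channel is 84 mm wide. On its -y side a blue flare leads in from dock (x -145, y -58) to (-94, -41.5) mm; on the +y side the plunger's ramp does
- plunger_nose (a point): Inner corner of the plunger's latching face: with the plunger in, at dock x -113.5, y +27 mm, 21 mm above the bench (nose 8 to 34 mm high); its ramp (24 deg) begins at dock x = -165 mm, y = +46 mm, before that a steeper lead-in to x -178, y +58 mm

How it is judged:
On the way, in this order (a step that is already met when the one before it is completed fails the run):
1. the pack enters the channel and pushes the side plunger aside (value of joint plunger above 0.006 m), for 0.05 s.
2. the pack is home, pressing the sprung pad back, and the plunger has sprung in behind it (value of joint plunger below 0.004 m and value of joint stop_pad above 0.008 m and x of pack in the frame of dock above -0.064 m), for 0.2 s.
3. the contact arm is swung fully over the pack (value of joint contact_arm below 0.08 rad), for 0.2 s.
At the end, for the whole second after the job is handed in: Pack flat and at rest in the channel, in line within 0.08 rad and 8 mm, origin 50 to 64 mm before the stop; pad pressed back over 8 mm; plunger sprung in behind it (under 4 mm); contact arm closed over it (under 0.08 rad) (all of step 2 and x of pack in the frame of dock below -0.05 m and y of pack in the frame of dock between -0.008 and 0.008 m and angle between the x axis of pack and the x axis of dock, either way round below 0.08 rad and angle between pack's own z axis and vertical below 0.08 rad and value of joint contact_arm below 0.08 rad and linear speed of pack below 0.01 m/s); the robot touches nothing.
It fails at once if the red tape or the electrode holder is moved more than 25 mm (distance of any of tape_red, electrode_holder from where it was at the start of the episode above 0.025 m).
It also fails if it takes over 72 s, if anything falls off the work surface, if the arm or the gripper's body presses on something with over 40 N, if the wrist force passes 120 N, or if a joint passes its speed limit or range.

ROBOT

A 6-joint arm with a two-finger parallel gripper is mounted at the origin on a cart in front of the work surface, level with it; the furniture and walls round the work are solid. World frame = base frame: x ahead of the robot, y to its left, z up, the work surface at z = 0. Lengths are in m, angles in rad, forces in N, time in s.
With the tool pointing down it reaches from about 0.3 to 1 m from the base axis. Payload 5.1 kg.
Tool frame: the origin (TCP) lies between the finger pads; the fingertips stand 19 mm ahead of it and the grasp point (between the pads) is the TCP; z points along the fingers, y is the line along which they close (so a half turn about z gives the same grasp; the last joint's range is limited). The gripper opens to 95 mm and grips with 3 to 60 N. Pads are 20 mm wide; open, the fingers measure 119 mm over their backs; the gripper's body (75 mm by 180 mm) begins 59 mm behind the grasp point.
Start: joints at [1.146, 0.124, 1.65, -0, 1.367, -0.083], TCP at [0.218, 0.612, 0.208] pointing down, gripper open.
Joint ranges: [-2.61, 2.61], [-1.02, 2.33], [0.03, 2.71], [-1.35, 4.49], [0.32, 2.68], [-2.91, 2.91]. Speed limits (rad/s): [2.57, 2.57, 3.14, 3.14, 3.14, 3.14].

INTERFACE

Orientations are given as a 3x3 rotation matrix whose columns are the frame's x, y, z axes.
In Python, from rig import robot gives the robot as it stands.
- The arm moves only by the tool play_rows, never from a script. Its argument "deltas" is a list of rows, each a list of 5 numbers: the opening, from -1 (shut) to 1 (fully open), then the shift along the world's x, y, z in m, then the turn about the world's z in rad. In form: [[gripper, tx, ty, tz, yaw], ...]. A call has 1 to 12 rows; each row shifts and turns the commanded pose from where the row before left it; what a row does not reach is not made up. A row lasts 1/12 s, in which the tool goes at most 41.7 mm and 7.16 degrees, less where a joint would pass 70% of its speed; a pose out of reach is approached as far as the arm can. A call with a gripper value outside its range is refused whole. The fingers move at their own pace and stop on an object; "force" is the grip in N (left out, the last holds). Time passes only in rows, so rows that do not move let the fingers close. It gives the time, the measured TCP pose, the force, the opening and the grip force at its end, in the units of the state.
- robot.get_state(): the state, without advancing time (a new reading comes with each control period).
- robot.snapshot(name): name is "scene" or "top"; returns the picture (400x640x3 uint8, red, green, blue); there is no depth.
- robot.calibration(name): a dict with "vertical_fov" (degrees; the focal length in pixels is half the picture's height over the tangent of half this angle, whatever the lens; pixels are square), "cx", "cy" (the principal point, pixels), "dist" ([k1, k2, p1, p2, k3] as OpenCV has them; the pictures are not rectified), "world_to_cam" (4x4, takes a point from world to camera coordinates). Camera axes: x right, y down, z forward; pixel columns grow to the right and rows downward; lengths in m; the calibration is good to about 2 mm. A picture is of the moment at which its call begins. calibration takes no time and is no camera call.
- robot.sign_off(): hands the job in; it is judged then, once.
The state is a dict: "time_s": time; "joint_pos": joint angles; "joint_velocities": joint speeds; "joint_torque": joint torques, N m; "ee_pos": TCP position; "orientation": TCP orientation; "contact_force": force on the tool from outside, world axes, zero at the start; "moment": the same for the moment, N m; "grip_width": finger opening in m; "grasp_force": force on a finger pad.
Only numpy, scipy, OpenCV 4.12 (cv2) and the standard library are available. Lean on these libraries where they do the work, as an engineer would, in place of code of your own. Each camera call takes 0.05 s, during which the arm holds its last target. There are 200 camera calls.

## Working session

There is one attempt and no reset: what is moved stays moved. The work goes in short steps, Python scripts to look and compute and a tool call to move; the robot and the scene stay as the last step left them, time stands still between calls to the robot, and variables do not carry over. Pictures are saved under pics/ and viewed, at most 10 in all, crops included, and the job is handed in when it is done.

Besides the shell and the picture viewer there is one more tool, called after ">>>" as a command line: name --pt "numbers of a row" for each row, then --argument value for the rest. play_rows: Moves the arm, as the interface text tells. Its arguments: {"type":"object","properties":{"deltas":{"type":"array"},"force":{"type":"number"}},"required":["deltas"]}

```bash
mkdir -p pics; cat > h.py <<'E'
import numpy as np, cv2
from rig import robot
def cal(n):
    c=robot.calibration(n); f=200/np.tan(np.radians(c["vertical_fov"])/2)
    return np.array([[f,0,c["cx"]],[0,f,c["cy"]],[0,0,1.]]),np.array(c["dist"],float),np.array(c["world_to_cam"])
def ray(n,uv,z):
    K,d,T=cal(n); p=cv2.undistortPoints(np.array(uv,float).reshape(-1,1,2),K,d).reshape(-1,2)
    R=T[:3,:3];o=-R.T@T[:3,3]; r=np.c_[p,np.ones(len(p))]@R
    z=np.broadcast_to(z,len(p)); return o+r*((z-o[2])/r[:,2])[:,None]
def proj(n,P):
    K,d,T=cal(n); return cv2.projectPoints(np.array(P,float).reshape(-1,1,3),cv2.Rodrigues(T[:3,:3])[0],T[:3,3],K,d)[0].reshape(-1,2)
def snap(n,f): 
    i=cv2.cvtColor(robot.snapshot(n),cv2.COLOR_RGB2BGR); cv2.imwrite(f"pics/{f}.png",i); return i
E
python3 - <<'E'
from h import *
for n in("scene","top"):
    snap(n,n+"0"); T=cal(n)[2]; print(n,-T[:3,:3].T@T[:3,3],T[:3,:3].round(2).tolist())
E
```

```text
scene [ 0.18637417 -0.49023219  0.64176023] [[0.83, -0.56, 0.0], [-0.35, -0.53, -0.78], [0.43, 0.64, -0.63]]
top [0.33740903 0.08752731 1.13906132] [[-0.15, -0.99, -0.0], [-0.97, 0.15, -0.2], [0.2, -0.03, -0.98]]
```

View pics/top0.png

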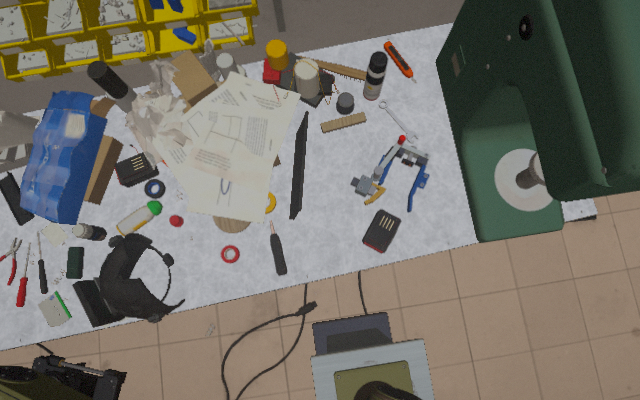

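View pics/scene0.png

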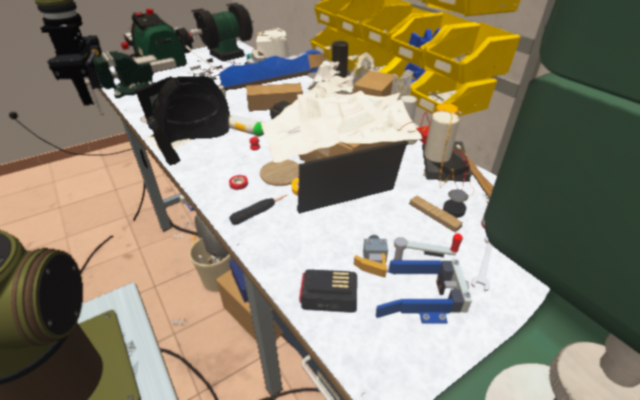

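The top view shows the dock near (405,175), the pack near (381,231), the tape at (230,254), the holder at (278,248) and a green machine on the right. I'll enlarge the dock area.

```bash
python3 - <<'E'
import cv2
a=cv2.imread("pics/top0.png")[125:260,340:450]; cv2.imwrite("pics/c1.png",cv2.resize(a,None,fx=4.4,fy=4.4,interpolation=cv2.INTER_CUBIC))
a=cv2.imread("pics/scene0.png")[220:330,290:490]; cv2.imwrite("pics/c2.png",cv2.resize(a,None,fx=4,fy=4,interpolation=cv2.INTER_CUBIC))
E
```

```text
(no output)
```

View pics/c1.png

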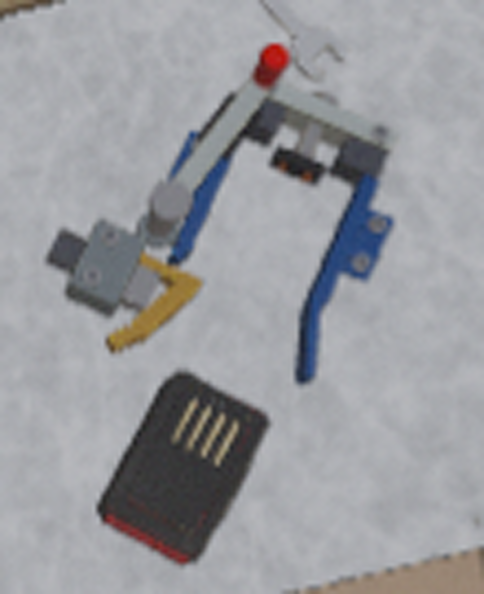

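View pics/c2.png

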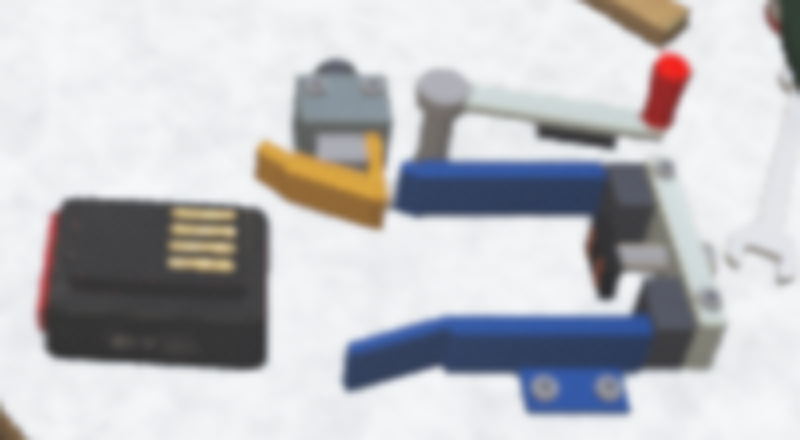

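```bash
cat > fit.py <<'E'
from h import *
from scipy.optimize import least_squares
def tf(p,L): c,s=np.cos(p[2]),np.sin(p[2]); L=np.array(L,float); return np.c_[p[0]+c*L[:,0]-s*L[:,1],p[1]+s*L[:,0]+c*L[:,1],L[:,2]]
t=lambda *a:[np.array(a)/4.4+[340,125]][0]
s=lambda *a:np.array(a)/4+[290,220]
D=[("top",t(202,283),(-.1135,.027,.034)),("top",t(112,345),(-.178,.058,.034)),("top",t(300,378),(-.145,-.058,.034)),
("top",t(308,305),(-.094,-.0415,.034)),("top",t(68,295),(-.156,.127,.044)),("top",t(97,220),(-.106,.127,.044)),("top",t(147,240),(-.106,.071,.044)),("top",t(120,310),(-.156,.071,.044)),
("scene",s(385,195),(-.1135,.027,.034)),("scene",s(260,145),(-.178,.058,.034)),("scene",s(348,345),(-.145,-.058,.034)),("scene",s(443,318),(-.094,-.0415,.034)),("scene",s(400,183),(-.095,.042,.034)),
("scene",s(296,78),(-.156,.127,.044)),("scene",s(387,80),(-.106,.127,.044)),("scene",s(297,122),(-.156,.071,.044)),("scene",s(392,122),(-.106,.071,.044))]
P=[("top",t(180,370),(.056,.038,.036)),("top",t(270,415),(.056,-.038,.036)),("top",t(192,563),(-.054,-.038,.02)),("top",t(100,515),(-.054,.038,.03)),
("scene",s(45,355),(-.054,-.038,.003)),("scene",s(265,368),(.056,-.038,.003)),("scene",s(268,215),(.05,.02,.045))]
def fit(D,x0):
    f=lambda p:np.concatenate([(proj(n,tf(p,[L]))[0]-uv) for n,uv,L in D])
    r=least_squares(f,x0,loss="soft_l1",x_scale=[.1,.1,.5]); print(r.x.round(4),r.fun.reshape(-1,2).round(1).tolist()); return r.x
d=fit(D,[.6,-.1,-.4]); p=fit(P,[.35,-.1,-.4])
R=np.array([[np.cos(d[2]),-np.sin(d[2])],[np.sin(d[2]),np.cos(d[2])]])
print("pack in dock",(R.T@(p[:2]-d[:2])).round(4),p[2]-d[2])
k=ray("top",[t(274,55)],.112)[0]; k2=ray("scene",[s(672,67)],.112)[0]
for q in(k,k2):
    l=R.T@(q[:2]-d[:2])-[-.085,.068]; print("knob",q,np.hypot(*l),np.arctan2(l[0],-l[1]))
tp=ray("top",[[230,254],[278,248],[272,225],[282,273]],.015);print(tp)
print("backpt",tf(p,[(-.054,0,0)]),"home back",tf(d,[(-.11,0,0)]))
print("joint",robot.get_state()["joint_pos"],robot.get_state()["orientation"])
E
python3 fit.py
```

```text
[ 0.6553 -0.2162 -0.611 ] [[0.8, -0.2], [2.1, 0.6], [0.9, 0.6], [1.0, -0.9], [-6.1, -5.9], [-5.2, -3.9], [1.0, -0.1], [-0.2, -0.9], [0.1, 1.9], [-1.3, 2.2], [-3.2, -0.1], [-0.3, -0.2], [4.8, -0.6], [-1.1, -7.5], [-1.0, -7.6], [0.0, 0.2], [0.4, 0.7]]
[ 0.4631 -0.0939 -0.6566] [[-1.8, -2.7], [1.5, -0.3], [0.7, 0.5], [-1.7, -1.9], [-1.4, 0.2], [1.0, 0.4], [-1.5, 0.3]]
pack in dock [-0.2276 -0.0101] -0.045508877520864854
knob [ 0.69898131 -0.18367893  0.112     ] 0.10339324519401386 1.4126703670245466
knob [ 0.69732446 -0.18694255  0.112     ] 0.10453131101447326 1.3792073560041702
[[0.46228987 0.34353701 0.015     ]
 [0.45873541 0.2055938  0.015     ]
 [0.52716975 0.21424777 0.015     ]
 [0.38713061 0.20350839 0.015     ]]
backpt [[ 0.42034411 -0.06097903  0.        ]] home back [[ 0.56520511 -0.15311708  0.        ]]
joint [ 1.14641962e+00  1.24436152e-01  1.65151639e+00  1.44580566e-05
  1.36751078e+00 -8.26189075e-02] [[-9.42165956e-01  3.35145786e-01 -7.83157391e-04]
 [ 3.35146659e-01  9.42164439e-01 -1.69890138e-03]
 [ 1.68483407e-04 -1.86311962e-03 -9.99998250e-01]]
```

```bash
cat >> fit.py <<'E'
print("---")
G=[D[i] for i in (0,1,2,3,6,7,8,9,10,11,15,16)]
d=fit(G,d)
ov=[]
for n,(x,y,w,h) in(("top",(340,125,110,135)),("scene",(290,220,200,110))):
    im=cv2.imread(f"pics/{n}0.png")[y:y+h,x:x+w]; k=3.6 if n=="top" else 2
    im=cv2.resize(im,None,fx=k,fy=k,interpolation=cv2.INTER_CUBIC)
    def pl(q,L,c):
        a=((proj(n,tf(q,L))-[x,y]+.5)*k).astype(int); cv2.polylines(im,[a.reshape(-1,1,2)],False,c,1)
    for s_ in(1,-1):
        for z in(0,.034): pl(d,[(-.095,s_*.042,z),(0,s_*.042,z)],(0,255,0))
    pl(d,[(-.156,.071,.044),(-.106,.071,.044)],(0,255,255)); pl(d,[(-.145,-.058,.034),(-.094,-.0415,.034)],(0,255,255))
    pl(d,[(-.178,.058,.034),(-.165,.046,.034),(-.1135,.027,.034)],(255,0,255)); pl(d,[(-.085,.068,0),(-.085,.068,.075)],(0,255,0))
    for z in(0,.038): pl(p,[(.056,.038,z),(.056,-.038,z),(-.054,-.038,z),(-.054,.038,z),(.056,.038,z)],(0,255,0))
    pl(p,[(.044,.026,.05),(.044,-.024,.05),(-.041,-.024,.05),(-.041,.026,.05),(.044,.026,.05)],(0,255,255))
    ov.append(im)
H=max(o.shape[0] for o in ov); ov=[cv2.copyMakeBorder(o,0,H-o.shape[0],0,0,cv2.BORDER_CONSTANT) for o in ov]
cv2.imwrite("pics/ov.png",np.hstack(ov)); np.save("dp.npy",[d,p])
E
python3 fit.py | sed -n '/---/,$p'
```

```text
---
[ 0.6573 -0.2141 -0.6024] [[0.2, -0.6], [1.6, 0.4], [0.5, 0.0], [0.4, -1.4], [0.3, -0.4], [-0.8, -1.1], [0.1, 1.2], [-1.4, 1.7], [-2.8, -0.9], [-0.0, -1.2], [-0.1, -0.3], [0.2, -0.0]]
```

View pics/ov.png

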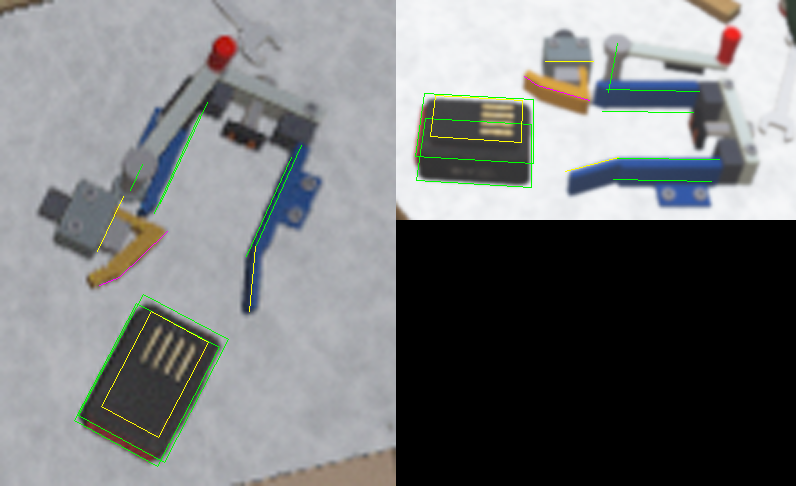

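The overlay fits the dock to about 2 mm. The modelled pack outline sits about 3 mm too far forward. I'll grasp the pack across its width first to align it with the channel.

>>> play_rows --pt "1 0.0115 -0.035 0 -0.022" --pt "1 0.0115 -0.035 0 -0.022" --pt "1 0.0115 -0.035 0 -0.022" --pt "1 0.0115 -0.035 0 -0.022" --pt "1 0.0115 -0.035 0 -0.022" --pt "1 0.0115 -0.035 0 -0.022" --pt "1 0.0115 -0.035 0 -0.022" --pt "1 0.0115 -0.035 0 -0.022" --pt "1 0.0115 -0.035 0 -0.022" --pt "1 0.0115 -0.035 0 -0.022" --pt "1 0.0115 -0.035 0 -0.022" --pt "1 0.0115 -0.035 0 -0.022" --force 15

```text
time_s: 1.1
ee_pos: [0.3557, 0.1907, 0.2079]
orientation: [[-0.822, 0.57, 0.0], [0.57, 0.822, 0.0], [-0.0, 0.0, -1.0]]
contact_force: [0.5, -0.2, 0.5]
grip_width: 0.0951
grasp_force: 0.0
```

>>> play_rows --pt "1 0.0115 -0.034 0 0" --pt "1 0.0115 -0.034 0 0" --pt "1 0.0115 -0.034 0 0" --pt "1 0.0115 -0.034 0 0" --pt "1 0.0115 -0.034 0 0" --pt "1 0.0115 -0.034 0 0" --pt "1 0.0115 -0.034 0 0" --pt "1 0.0115 -0.034 0 0" --pt "1 0 0 -0.02 0" --pt "1 0 0 -0.02 0" --pt "1 0 0 0 0" --pt "1 0 0 0 0"

```text
time_s: 2.1
ee_pos: [0.4467, -0.0794, 0.1669]
orientation: [[-0.822, 0.57, -0.003], [0.57, 0.822, 0.001], [0.003, -0.001, -1.0]]
contact_force: [-0.3, -0.2, 0.3]
grip_width: 0.0956
grasp_force: 0.0
```

>>> play_rows --pt "1 0.002 -0.003 -0.03 0" --pt "1 0 0 -0.03 0" --pt "1 0 0 -0.03 0" --pt "1 0 0 -0.025 0" --pt "1 0 0 -0.02 0" --pt "1 0 0 0 0" --pt "0.5 0 0 0 0" --pt "0.5 0 0 0 0" --pt "0.5 0 0 0 0" --pt "0.5 0 0 0 0" --pt "0.5 0 0 0 0" --pt "0.5 0 0 0 0" --force 15

```text
time_s: 3.1
ee_pos: [0.4505, -0.0828, 0.0342]
orientation: [[-0.822, 0.569, 0.002], [0.569, 0.822, -0.001], [-0.002, 0.001, -1.0]]
contact_force: [0.7, 0.1, 0.2]
grip_width: 0.0715
grasp_force: 0.0
```

```bash
python3 - <<'E'
from h import *
a=snap("top","t1")[125:260,330:450]; b=snap("scene","s1")[190:330,290:490]
cv2.imwrite("pics/v1.png",np.hstack([cv2.resize(a,(480,540),interpolation=cv2.INTER_CUBIC)[:420*1],cv2.resize(b,(320,420))[:, :]]) if 0 else np.hstack([cv2.resize(a,(400,450)),cv2.copyMakeBorder(cv2.resize(b,(400,280)),0,170,0,0,0)]))
E
```

```text
(no output)
```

View pics/v1.png

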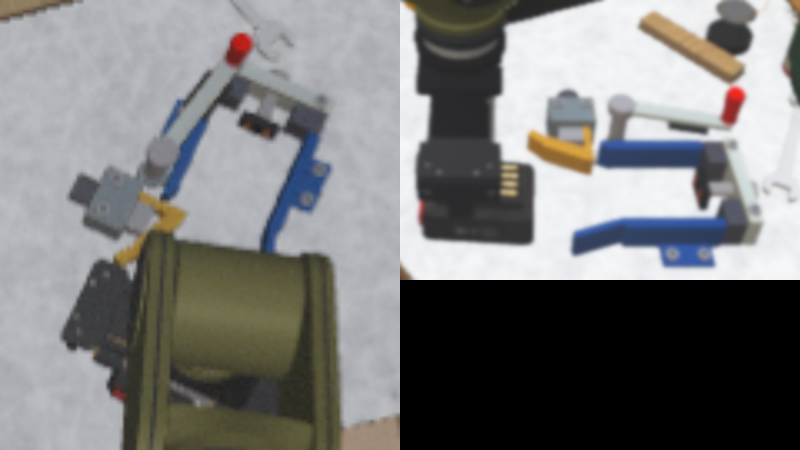

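Nothing conclusive is visible: the gripper body hides the fingers in both views. I'll close further and read the force.

>>> play_rows --pt "0.3 0 0 0 0" --pt "0.3 0 0 0 0" --pt "0.3 0 0 0 0" --pt "0.3 0 0 0 0" --force 15

```text
time_s: 3.53
ee_pos: [0.4498, -0.0826, 0.0332]
orientation: [[-0.822, 0.569, -0.0], [0.569, 0.822, 0.0], [0.0, -0.0, -1.0]]
contact_force: [-0.1, -0.7, -0.0]
grip_width: 0.0621
grasp_force: 0.0
```

```bash
python3 - <<'E'
from h import *
s=robot.get_state(); o=np.array(s["ee_pos"]); R=np.array(s["orientation"]); print(o)
a=snap("top","t2"); b=snap("scene","s2")
out=[]
for n,im,(x,y,w,h),k in(("top",a,(340,170,80,90),5),("scene",b,(270,190,120,110),3.3)):
    im=cv2.resize(im[y:y+h,x:x+w],None,fx=k,fy=k,interpolation=cv2.INTER_CUBIC)
    im=np.clip(im.astype(float)*2.2,0,255).astype(np.uint8)
    for sg in(1,-1):
        P=[o+R@[0,sg*.031,.019],o+R@[0,sg*.031,-.05]]
        q=((proj(n,P)-[x,y])*k).astype(int); cv2.line(im,q[0].tolist(),q[1].tolist(),(0,0,255) if sg>0 else (0,255,0),1)
    out.append(im)
H=max(o.shape[0] for o in out)
cv2.imwrite("pics/v2.png",np.hstack([cv2.copyMakeBorder(o,0,H-o.shape[0],0,0,0) for o in out]))
E
```

```text
[ 0.4498245  -0.08261562  0.03317651]
```

View pics/v2.png

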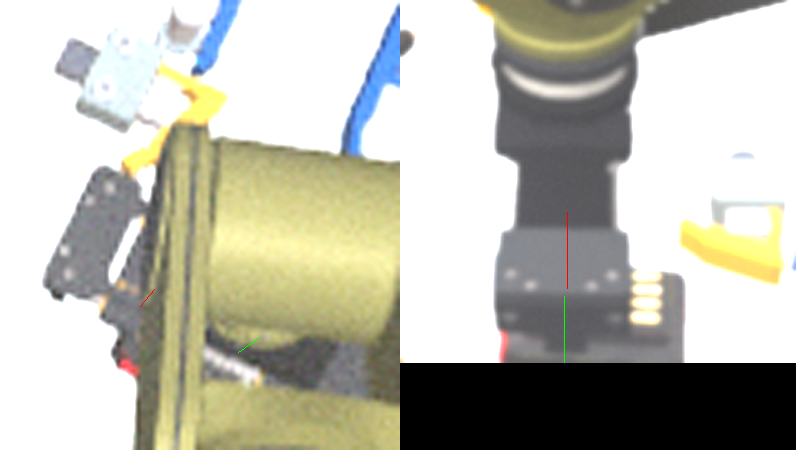

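>>> play_rows --pt "-0.2 0 0 0 0" --pt "-0.2 0 0 0 0" --pt "-0.2 0 0 0 0" --pt "-0.2 0 0 0 0" --pt "-0.2 0 0 0 0" --pt "-0.2 0 0 0 0" --force 15

```text
time_s: 4.13
ee_pos: [0.4497, -0.0828, 0.0332]
orientation: [[-0.822, 0.569, -0.0], [0.569, 0.822, -0.0], [0.0, -0.0, -1.0]]
contact_force: [-1.5, -1.0, 0.9]
grip_width: 0.0503
grasp_force: 14.8
```

```bash
python3 - <<'E'
from h import *
b=snap("scene","s3"); a=cv2.imread("pics/scene0.png")
x,y,w,h=285,225,95,110
f=lambda i:(255*(cv2.resize(i[y:y+h,x:x+w],None,fx=4.2,fy=4.2,interpolation=cv2.INTER_CUBIC)/255.)**.5).astype(np.uint8)
cv2.imwrite("pics/v3.png",np.hstack([f(a),f(b)]))
s=robot.get_state(); print(s["ee_pos"],s["grip_width"],s["grasp_force"],s["contact_force"],s["moment"])
E
```

```text
[ 0.44970012 -0.08275551  0.0331872 ] 0.05037126586936525 14.78533387184143 [-1.29767312 -1.38611249  0.71126579] [-0.31954774  0.24162458 -0.04492486]
```

View pics/v3.png

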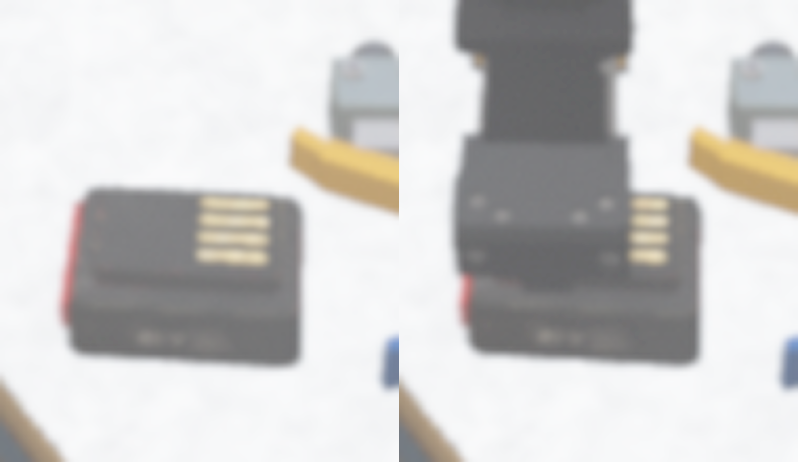

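The view shows the fingers gripping the raised top (50 mm wide), with the tips near z = 38 mm, so the real tool height is about 25 mm above the reported one. This grip holds the pack in yaw and keeps the fingers above the plunger nose, so I'll slide the pack in with it.

>>> play_rows --pt "-0.3 0 0 0 0" --pt "-0.3 0 0 0 0" --pt "-0.3 0.0027 -0.0005 0 0" --pt "-0.3 0.0027 -0.0005 0 0" --pt "-0.3 0.0027 -0.0005 0 0" --pt "-0.3 0.0027 -0.0005 0 0" --pt "-0.3 0.0027 -0.0005 0 0" --pt "-0.3 0.0027 -0.0005 0 0" --pt "-0.3 0.0027 -0.0005 0 0" --pt "-0.3 0.0027 -0.0005 0 0" --pt "-0.3 0 0 0 0" --pt "-0.3 0 0 0 0" --force 40

```text
time_s: 5.18
ee_pos: [0.4712, -0.0862, 0.0332]
orientation: [[-0.822, 0.57, -0.001], [0.57, 0.822, 0.001], [0.001, 0.0, -1.0]]
contact_force: [-1.9, 1.7, 2.1]
grip_width: 0.0497
grasp_force: 39.5
```

```bash
python3 - <<'E'
from h import *
s=robot.get_state(); d=np.load("dp.npy")[0]; c,n=np.cos(d[2]),np.sin(d[2]); R=np.array([[c,-n],[n,c]])
print("tcp dock",R.T@(np.array(s["ee_pos"])[:2]-d[:2]),s["contact_force"])
a=snap("top","t4")[125:260,330:450]; b=snap("scene","s4")[190:330,290:490]
cv2.imwrite("pics/v4.png",cv2.resize(b,(800,560),interpolation=cv2.INTER_CUBIC))
E
```

```text
tcp dock [-2.25807983e-01 -8.28495265e-05] [-1.9465511   1.66167599  2.11746579]
```

View pics/v4.png

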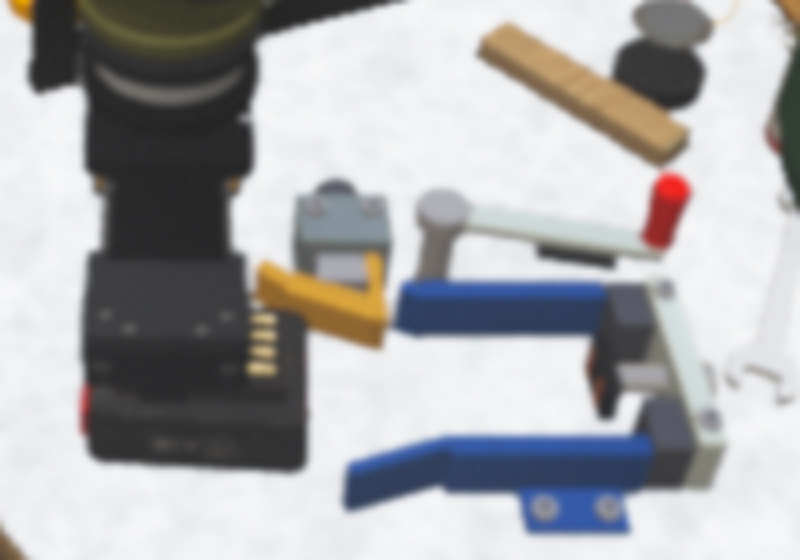

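>>> play_rows --pt "-0.3 0.0033 -0.0023 0 0" --pt "-0.3 0.0033 -0.0023 0 0" --pt "-0.3 0.0033 -0.0023 0 0" --pt "-0.3 0.0033 -0.0023 0 0" --pt "-0.3 0.0033 -0.0023 0 0" --pt "-0.3 0.0033 -0.0023 0 0" --pt "-0.3 0.0033 -0.0023 0 0" --pt "-0.3 0.0033 -0.0023 0 0" --pt "-0.3 0.0033 -0.0023 0 0" --pt "-0.3 0.0033 -0.0023 0 0" --pt "-0.3 0.0033 -0.0023 0 0" --pt "-0.3 0.0033 -0.0023 0 0"

```text
time_s: 6.28
ee_pos: [0.5074, -0.1137, 0.0327]
orientation: [[-0.822, 0.569, -0.01], [0.569, 0.822, 0.002], [0.009, -0.004, -1.0]]
contact_force: [-12.2, 2.3, 8.1]
grip_width: 0.05
grasp_force: 40.0
```

>>> play_rows --pt "-0.3 0.0021 -0.0014 0 0" --pt "-0.3 0.0021 -0.0014 0 0" --pt "-0.3 0.0021 -0.0014 0 0" --pt "-0.3 0.0021 -0.0014 0 0" --pt "-0.3 0.0021 -0.0014 0 0" --pt "-0.3 0.0021 -0.0014 0 0" --pt "-0.3 0.0021 -0.0014 0 0" --pt "-0.3 0.0021 -0.0014 0 0" --pt "-0.3 0.0021 -0.0014 0 0" --pt "-0.3 0.0021 -0.0014 0 0" --pt "-0.3 0.0021 -0.0014 0 0" --pt "-0.3 0.0021 -0.0014 0 0"

```text
time_s: 7.28
ee_pos: [0.5342, -0.1308, 0.0328]
orientation: [[-0.822, 0.569, -0.006], [0.569, 0.822, 0.001], [0.006, -0.003, -1.0]]
contact_force: [-9.9, 4.1, 8.1]
grip_width: 0.0498
grasp_force: 40.0
```

>>> play_rows --pt "-0.3 0.0021 -0.0014 0 0" --pt "-0.3 0.0021 -0.0014 0 0" --pt "-0.3 0.0021 -0.0014 0 0" --pt "-0.3 0.0021 -0.0014 0 0" --pt "-0.3 0.0021 -0.0014 0 0" --pt "-0.3 0.0021 -0.0014 0 0" --pt "-0.3 0.0021 -0.0014 0 0" --pt "-0.3 0.0021 -0.0014 0 0" --pt "-0.3 0.0021 -0.0014 0 0" --pt "-0.3 0.0021 -0.0014 0 0" --pt "-0.3 0.0021 -0.0014 0 0" --pt "-0.3 0.0021 -0.0014 0 0"

```text
time_s: 8.28
ee_pos: [0.5593, -0.1478, 0.0328]
orientation: [[-0.822, 0.569, -0.006], [0.569, 0.822, 0.001], [0.006, -0.003, -1.0]]
contact_force: [-10.4, 3.1, 7.9]
grip_width: 0.0495
grasp_force: 40.0
```

>>> play_rows --pt "-0.3 0.0021 -0.0014 0 0" --pt "-0.3 0.0021 -0.0014 0 0" --pt "-0.3 0.0021 -0.0014 0 0" --pt "-0.3 0.0021 -0.0014 0 0" --pt "-0.3 0.0021 -0.0014 0 0" --pt "-0.3 0.0021 -0.0014 0 0" --pt "-0.3 0.0021 -0.0014 0 0" --pt "-0.3 0.0021 -0.0014 0 0" --pt "-0.3 0 0 0 0" --pt "-0.3 0 0 0 0"

```text
time_s: 9.12
ee_pos: [0.5768, -0.1595, 0.0328]
orientation: [[-0.822, 0.569, -0.005], [0.569, 0.822, -0.0], [0.004, -0.003, -1.0]]
contact_force: [-7.2, 1.5, 5.9]
grip_width: 0.0499
grasp_force: 40.0
```

>>> play_rows --pt "-0.3 0.0016 -0.0011 0 0" --pt "-0.3 0.0016 -0.0011 0 0" --pt "-0.3 0.0016 -0.0011 0 0" --pt "-0.3 0.0016 -0.0011 0 0" --pt "-0.3 0.0016 -0.0011 0 0" --pt "-0.3 0.0016 -0.0011 0 0" --pt "-0.3 0.0016 -0.0011 0 0" --pt "-0.3 0.0016 -0.0011 0 0" --force 55

```text
time_s: 9.78
ee_pos: [0.5882, -0.1673, 0.0328]
orientation: [[-0.822, 0.569, -0.008], [0.569, 0.822, 0.002], [0.008, -0.003, -1.0]]
contact_force: [-16.2, 7.6, 13.5]
grip_width: 0.0494
grasp_force: 55.0
```

>>> play_rows --pt "-0.3 0.0012 -0.0008 0 0" --pt "-0.3 0.0012 -0.0008 0 0" --pt "-0.3 0.0012 -0.0008 0 0" --pt "-0.3 0.0012 -0.0008 0 0" --pt "-0.3 0.0012 -0.0008 0 0" --pt "-0.3 0.0012 -0.0008 0 0" --force 60

```text
time_s: 10.28
ee_pos: [0.5936, -0.171, 0.0328]
orientation: [[-0.823, 0.568, -0.013], [0.568, 0.823, 0.004], [0.013, -0.004, -1.0]]
contact_force: [-18.3, 8.7, 16.3]
grip_width: 0.0498
grasp_force: 60.0
```

>>> play_rows --pt "-0.3 0.0012 -0.0008 0 0" --pt "-0.3 0.0012 -0.0008 0 0" --pt "-0.3 0.0012 -0.0008 0 0" --pt "-0.3 0 0 0 0"

```text
time_s: 10.62
ee_pos: [0.5971, -0.1733, 0.0328]
orientation: [[-0.823, 0.568, -0.014], [0.568, 0.823, 0.004], [0.014, -0.004, -1.0]]
contact_force: [-19.5, 8.7, 15.5]
grip_width: 0.0496
grasp_force: 60.0
```

>>> play_rows --pt "-0.3 0.0008 -0.0006 0 0" --pt "-0.3 0.0008 -0.0006 0 0" --pt "-0.3 0 0 0 0"

```text
time_s: 10.87
ee_pos: [0.5989, -0.1742, 0.0328]
orientation: [[-0.822, 0.569, -0.013], [0.569, 0.822, 0.005], [0.013, -0.003, -1.0]]
contact_force: [-18.2, 9.5, 15.8]
grip_width: 0.0495
grasp_force: 60.0
```

>>> play_rows --pt "-0.3 0.0008 -0.0006 0 0" --pt "-0.3 0.0008 -0.0006 0 0" --pt "-0.3 0.0008 -0.0006 0 0" --pt "-0.3 0 0 0 0"

```text
time_s: 11.2
ee_pos: [0.6005, -0.1752, 0.0328]
orientation: [[-0.822, 0.569, -0.015], [0.569, 0.822, 0.007], [0.016, -0.003, -1.0]]
contact_force: [-21.1, 11.5, 18.6]
grip_width: 0.0489
grasp_force: 60.0
```

>>> play_rows --pt "-0.3 0.0008 -0.0006 0 0" --pt "-0.3 0 0 0 0" --pt "-0.3 0 0 0 0" --pt "-0.3 0 0 0 0" --pt "-0.3 0 0 0 0" --pt "-0.3 0 0 0 0" --pt "-0.3 0 0 0 0" --pt "-0.3 0 0 0 0" --pt "-0.3 0 0 0 0" --pt "-0.3 0 0 0 0" --pt "-0.3 0 0 0 0" --pt "-0.3 0 0 0 0"

```text
time_s: 12.2
ee_pos: [0.6005, -0.1752, 0.0328]
orientation: [[-0.822, 0.569, -0.017], [0.569, 0.822, 0.008], [0.018, -0.003, -1.0]]
contact_force: [-23.2, 13.7, 20.0]
grip_width: 0.0497
grasp_force: 60.0
```

>>> play_rows --pt "-0.3 0 0 0 0" --pt "-0.3 0 0 0 0" --pt "-0.3 0 0 0 0" --pt "-0.3 0 0 0 0" --pt "-0.3 0 0 0 0" --pt "-0.3 0 0 0 0" --pt "-0.3 0 0 0 0" --pt "-0.3 0 0 0 0"

```text
time_s: 12.87
ee_pos: [0.6005, -0.1752, 0.0328]
orientation: [[-0.822, 0.569, -0.017], [0.569, 0.822, 0.008], [0.018, -0.003, -1.0]]
contact_force: [-24.2, 14.2, 20.3]
grip_width: 0.0495
grasp_force: 60.0
```

```bash
python3 - <<'E'
from h import *
d=np.load("dp.npy")[0]; c,n=np.cos(d[2]),np.sin(d[2]); R=np.array([[c,-n],[n,c]])
b=snap("scene","s5"); a=cv2.imread("pics/scene0.png"); m4=cv2.imread("pics/s4.png")
def brass(i):
    h=cv2.cvtColor(i,cv2.COLOR_BGR2HSV); return cv2.inRange(h,(12,60,90),(32,255,255))
for nm,i in(("s0",a),("s4",m4),("s5",b)):
    m=brass(i); m[:215]=0; m[340:]=0; m[:,:285]=0; m[:,500:]=0
    k,l,st,ce=cv2.connectedComponentsWithStats(m)
    print(nm)
    for j in range(1,k):
        if st[j,4]>8:
            ys,xs=np.where(l==j); r=xs.argmax()
            P=ray("scene",[ce[j],(xs[r]+.5,ys[xs==xs[r]].mean())],[.05,.05])
            print(st[j],ce[j].round(1),((P[:,:2]-d[:2])@R).round(4).tolist())
E
```

```text
s0
[429 215  33  16 287] [447.8 220.9] [[0.0365, 0.1584], [0.0654, 0.1518]]
[354 252  33  25 474] [371.8 264.8] [[-0.144, 0.0261], [-0.1158, 0.0182]]
[332 272  17  16 240] [340.2 279.4] [[-0.2073, -0.0118], [-0.1915, -0.0104]]
[285 317  19  23 110] [292.9 329.4] [[-0.2894, -0.12], [-0.2703, -0.1376]]
s4
[429 215  33  16 287] [447.8 220.9] [[0.0365, 0.1584], [0.0654, 0.1518]]
[351 252  36  32 570] [369.  266.6] [[-0.1501, 0.0213], [-0.1158, 0.0182]]
[285 317  19  23 110] [292.9 329.4] [[-0.2894, -0.12], [-0.2703, -0.1376]]
s5
[449 215  13  15 102] [455.  221.9] [[0.0518, 0.1553], [0.0654, 0.1518]]
[399 232   8   7  30] [402.5 234.8] [[-0.0714, 0.1119], [-0.0635, 0.1069]]
[354 252  33  25 477] [372.  264.8] [[-0.1438, 0.0259], [-0.1161, 0.0157]]
[405 264   4   5  15] [406.3 265.8] [[-0.0761, 0.0246], [-0.0711, 0.028]]
[285 317  19  23 109] [292.9 329.4] [[-0.2894, -0.1201], [-0.2703, -0.1376]]
```

The plunger's brass blob is back at its sprung-in position (centroid 372.0,264.8 against 371.8,264.8 at the start), and the pack stands firm at the stop under 28 N. I'll release it, opening only part way because of the beam, and rise.

>>> play_rows --pt "-0.3 -0.0012 0.0008 0 0" --pt "-0.3 0 0 0 0" --pt "0.3 0 0 0 0" --pt "0.3 0 0 0 0" --pt "0.3 0 0 0 0" --pt "0.3 0 0 0 0" --pt "0.3 0 0 0 0" --pt "0.3 0 0 0.01 0" --pt "0.3 0 0 0.02 0" --pt "0.3 0 0 0.03 0" --pt "0.3 0 0 0.03 0" --pt "0.3 0 0 0.03 0" --force 15

```text
time_s: 13.92
ee_pos: [0.6055, -0.1779, 0.1551]
orientation: [[-0.822, 0.569, 0.0], [0.569, 0.822, -0.0], [-0.0, 0.0, -1.0]]
contact_force: [-0.0, 0.4, 1.3]
grip_width: 0.0618
grasp_force: 0.0
```

```bash
python3 - <<'E'
from h import *
s=robot.get_state(); d=np.load("dp.npy")[0]; c,n=np.cos(d[2]),np.sin(d[2]); R=np.array([[c,-n],[n,c]])
print(s["ee_pos"],s["contact_force"],s["grip_width"])
b=snap("scene","s6")
h=cv2.cvtColor(b,cv2.COLOR_BGR2HSV)
m=cv2.inRange(h,(12,60,90),(32,255,255)); m[:240]=0;m[300:]=0;m[:,:345]=0;m[:,500:]=0
k,l,st,ce=cv2.connectedComponentsWithStats(m)
for j in range(1,k):
    if st[j,4]>5: print(st[j],ce[j].round(1),((ray("scene",[ce[j]],.05)[0,:2]-d[:2])@R).round(4))
# red knob
for nm in("scene0","s6"):
    i=cv2.cvtColor(cv2.imread(f"pics/{nm}.png"),cv2.COLOR_BGR2HSV); m=cv2.inRange(i,(0,150,90),(6,255,255))|cv2.inRange(i,(174,150,90),(180,255,255)); m[:225]=0;m[260:]=0;m[:,:440]=0;m[:,475:]=0
    print(nm,cv2.boundingRect(m))
L=np.array([-.085+.105*np.sin(1.39),.068-.105*np.cos(1.39)]); print("knob world est",R@L+d[:2])
for th in(1.39,1.1,.8,.5,.2,0,-.05):
    print(th,(R@[-.085+.105*np.sin(th),.068-.105*np.cos(th)]+d[:2]).round(4))
E
```

```text
[ 0.6055109  -0.17785831  0.155145  ] [-0.03516631  0.43403133  1.30383248] 0.0618129444918427
[354 252  33  25 469] [371.7 264.7] [-0.1443  0.0263]
[420 268  19  17 265] [428.8 276.2] [-0.0364 -0.0009]
scene0 (452, 234, 10, 17)
s6 (452, 234, 10, 17)
knob world est [ 0.70021737 -0.18394352]
1.39 [ 0.7002 -0.1839]
1.1 [ 0.6759 -0.2021]
0.8 [ 0.6464 -0.2128]
0.5 [ 0.6151 -0.2143]
0.2 [ 0.5847 -0.2065]
0 [ 0.5663 -0.1964]
-0.05 [ 0.5621 -0.1933]
```

```bash
python3 - <<'E'
from h import *
def tri(a,b):
    Q=[]
    for n,u in(("top",a),("scene",b)):
        P=ray(n,[u,u],[0,.5]); Q.append((P[0],P[1]-P[0]))
    (o1,r1),(o2,r2)=Q; A=np.c_[r1,-r2]; t=np.linalg.lstsq(A,o2-o1,rcond=None)[0]
    p,q=o1+t[0]*r1,o2+t[1]*r2; return ((p+q)/2).round(3),np.linalg.norm(p-q).round(3)
print(tri((438,88),(487,205)),tri((462,5),(545,75)))
print(tri((402,139),(457,237)),"knob check")
for z in(0,.2,.3): print(z,ray("top",[(438,88),(470,190)],z).round(3).tolist(), ray("scene",[(487,205)],z).round(3).tolist())
print(np.round(robot.get_state()["joint_pos"],2))
E
```

```text
(array([ 0.734, -0.238,  0.232]), np.float64(0.084)) (array([ 0.794, -0.228,  0.451]), np.float64(0.097))
(array([ 0.697, -0.184,  0.108]), np.float64(0.003)) knob check
0 [[0.885, -0.358, 0.0], [0.545, -0.383, 0.0]] [[0.956, -0.085, 0.0]]
0.2 [[0.789, -0.28, 0.2], [0.508, -0.3, 0.2]] [[0.716, -0.211, 0.2]]
0.3 [[0.741, -0.241, 0.3], [0.49, -0.259, 0.3]] [[0.596, -0.274, 0.3]]
[-0.37  0.11  1.74 -0.    1.28 -1.34]
```

>>> play_rows --pt "-1 0 0 0.01 0" --pt "-1 0.0163 0.003 0 0" --pt "-1 0.0163 0.003 0 0" --pt "-1 0.0163 0.003 0 0" --pt "-1 0.0163 0.003 0 0" --pt "-1 0.0163 0.003 0 0" --pt "-1 0.0163 0.003 0 0" --pt "-1 0.0163 0.003 0 0" --pt "-1 0 0 0 0" --pt "-1 0 0 0 0" --pt "-1 0 0 0 0"

```text
time_s: 14.88
ee_pos: [0.7187, -0.1569, 0.1626]
orientation: [[-0.822, 0.569, -0.002], [0.569, 0.822, 0.0], [0.001, -0.001, -1.0]]
contact_force: [-0.8, -0.6, -0.7]
grip_width: 0.0006
grasp_force: 0.0
```

```bash
python3 - <<'E'
from h import *
s=robot.get_state(); print(np.round(s["ee_pos"],4),s["grip_width"],np.round(s["joint_pos"],2))
d=np.load("dp.npy")[0]; c,n=np.cos(d[2]),np.sin(d[2]); R=np.array([[c,-n],[n,c]])
w=lambda t:R@[-.085+.105*np.sin(t),.068-.105*np.cos(t)]+d[:2]
t=np.linspace(1.71,.15,27); W=np.array([w(x) for x in t]); print(W[0].round(4),W[-1].round(4)); print(np.diff(W,axis=0).round(4).tolist())
E
```

```text
[ 0.7187 -0.1569  0.1626] 0.000566829850170023 [-0.29  0.34  1.48 -0.    1.33 -1.25]
[ 0.7197 -0.1568] [ 0.5799 -0.2043]
[[-0.003, -0.0055], [-0.0033, -0.0054], [-0.0036, -0.0052], [-0.0039, -0.0049], [-0.0042, -0.0047], [-0.0045, -0.0044], [-0.0047, -0.0041], [-0.005, -0.0038], [-0.0052, -0.0035], [-0.0054, -0.0032], [-0.0056, -0.0029], [-0.0058, -0.0026], [-0.0059, -0.0022], [-0.006, -0.0018], [-0.0061, -0.0015], [-0.0062, -0.0011], [-0.0063, -0.0007], [-0.0063, -0.0004], [-0.0063, 0.0], [-0.0063, 0.0004], [-0.0063, 0.0008], [-0.0062, 0.0011], [-0.0061, 0.0015], [-0.006, 0.0019], [-0.0059, 0.0022], [-0.0057, 0.0026]]
```

>>> play_rows --pt "-1 0.001 0 -0.03 0" --pt "-1 0 0 -0.03 0" --pt "-1 0 0 -0.026 0" --pt "-1 0 0 0 0" --pt "-1 0 0 0 0"

```text
time_s: 15.3
ee_pos: [0.7184, -0.1567, 0.0752]
orientation: [[-0.822, 0.57, -0.005], [0.57, 0.822, 0.001], [0.004, -0.002, -1.0]]
contact_force: [-0.1, -0.4, 0.6]
grip_width: 0.0004
grasp_force: 0.0
```

>>> play_rows --pt "-1 -0.003 -0.0055 0 0" --pt "-1 -0.0033 -0.0054 0 0" --pt "-1 -0.0036 -0.0052 0 0" --pt "-1 -0.0039 -0.0049 0 0" --pt "-1 -0.0042 -0.0047 0 0" --pt "-1 -0.0045 -0.0044 0 0" --pt "-1 -0.0047 -0.0041 0 0" --pt "-1 -0.005 -0.0038 0 0"

```text
time_s: 15.97
ee_pos: [0.6878, -0.1952, 0.0773]
orientation: [[-0.822, 0.57, -0.0], [0.57, 0.822, 0.0], [0.0, 0.0, -1.0]]
contact_force: [0.7, 1.8, 0.1]
grip_width: 0.0005
grasp_force: 0.6
```

```bash
cat > kn.py <<'E'
from h import *
import sys
i=snap("scene",sys.argv[1]); i=cv2.cvtColor(i,cv2.COLOR_BGR2HSV); m=cv2.inRange(i,(0,150,90),(6,255,255))|cv2.inRange(i,(174,150,90),(180,255,255)); m[:215]=0;m[320:]=0;m[:,:360]=0;m[:,480:]=0
print(cv2.boundingRect(m))
d=np.load("dp.npy")[0]; c,n=np.cos(d[2]),np.sin(d[2]); R=np.array([[c,-n],[n,c]])
for t in np.arange(0,1.5,.2):
    w=R@[-.085+.105*np.sin(t),.068-.105*np.cos(t)]+d[:2]; print(t.round(1),proj("scene",[[*w,.072],[*w,.112]]).round().tolist())
E
python3 kn.py s7
```

```text
(386, 245, 72, 51)
0.0 [[408.0, 284.0], [411.0, 269.0]]
0.2 [[419.0, 283.0], [423.0, 268.0]]
0.4 [[430.0, 280.0], [433.0, 266.0]]
0.6 [[438.0, 276.0], [443.0, 262.0]]
0.8 [[445.0, 271.0], [450.0, 256.0]]
1.0 [[450.0, 264.0], [455.0, 250.0]]
1.2 [[453.0, 257.0], [457.0, 242.0]]
1.4 [[453.0, 249.0], [458.0, 235.0]]
```

>>> play_rows --pt "-1 -0.0052 -0.0035 0 0" --pt "-1 -0.0054 -0.0032 0 0" --pt "-1 -0.0056 -0.0029 0 0" --pt "-1 -0.0058 -0.0026 0 0" --pt "-1 -0.0059 -0.0022 0 0" --pt "-1 -0.006 -0.0018 0 0" --pt "-1 -0.0061 -0.0015 0 0" --pt "-1 -0.0062 -0.0011 0 0" --pt "-1 -0.0063 -0.0007 0 0" --pt "-1 -0.0063 -0.0004 0 0"

```text
time_s: 16.85
ee_pos: [0.629, -0.2149, 0.0773]
orientation: [[-0.822, 0.569, 0.0], [0.569, 0.822, -0.0], [-0.0, -0.0, -1.0]]
contact_force: [1.1, -0.0, 0.6]
grip_width: 0.0005
grasp_force: 0.2
```

>>> play_rows --pt "-1 -0.0063 0 0 0" --pt "-1 -0.0063 0.0004 0 0" --pt "-1 -0.0063 0.0008 0 0" --pt "-1 -0.0062 0.0011 0 0" --pt "-1 -0.003 0.0008 0 0" --pt "-1 -0.003 0.0008 0 0" --pt "-1 0 0 0 0"

```text
time_s: 17.43
ee_pos: [0.5979, -0.2106, 0.0772]
orientation: [[-0.822, 0.569, -0.0], [0.569, 0.822, 0.0], [0.0, -0.0, -1.0]]
contact_force: [-0.4, 0.1, -1.2]
grip_width: 0.0006
grasp_force: 0.0
```

```bash
python3 kn.py s8 | head -1
```

```text
(386, 265, 38, 31)
```

>>> play_rows --pt "-1 -0.0029 0.001 0 0" --pt "-1 -0.0029 0.001 0 0" --pt "-1 -0.0029 0.0012 0 0" --pt "-1 -0.0028 0.0014 0 0" --pt "-1 0 0 0 0"

```text
time_s: 17.9
ee_pos: [0.5878, -0.2066, 0.0776]
orientation: [[-0.822, 0.569, 0.003], [0.569, 0.822, -0.002], [-0.003, 0.001, -1.0]]
contact_force: [3.8, -2.7, -2.5]
grip_width: 0.0001
grasp_force: 2.0
```

>>> play_rows --pt "-1 -0.0024 0.0014 0 0" --pt "-1 -0.0024 0.0014 0 0" --pt "-1 0 0 0 0"

```text
time_s: 18.15
ee_pos: [0.5875, -0.2063, 0.0781]
orientation: [[-0.822, 0.57, 0.015], [0.57, 0.822, -0.007], [-0.017, 0.003, -1.0]]
contact_force: [19.1, -9.5, -13.1]
grip_width: 0.0005
grasp_force: 10.0
```

The force rose to 21 N without motion, so the arm is at its end stop. I'll back off and rise.

>>> play_rows --pt "-1 0.004 -0.0028 0 0" --pt "-1 0.006 -0.004 0 0" --pt "-1 0.008 -0.0055 0 0" --pt "-1 0 0 0.02 0" --pt "-1 0 0 0.035 0" --pt "-1 0 0 0.035 0" --pt "-1 0 0.03 0.02 0" --pt "-1 -0.02 0.035 0 0" --pt "-1 -0.02 0.035 0 0" --pt "-1 -0.02 0.035 0 0" --pt "-1 -0.02 0.035 0 0" --pt "-1 -0.02 0.035 0 0"

```text
time_s: 19.15
ee_pos: [0.499, -0.0095, 0.1873]
orientation: [[-0.822, 0.57, -0.001], [0.57, 0.822, 0.0], [0.001, -0.0, -1.0]]
contact_force: [0.5, 0.3, 0.7]
grip_width: 0.0006
grasp_force: 0.0
```

>>> play_rows --pt "-1 -0.02 0.035 0 0" --pt "-1 -0.02 0.035 0 0" --pt "-1 -0.01 0.035 0 0" --pt "-1 0 0 0 0" --pt "-1 0 0 0 0" --pt "-1 0 0 0 0"

```text
time_s: 19.65
ee_pos: [0.4504, 0.094, 0.1874]
orientation: [[-0.822, 0.569, -0.0], [0.569, 0.822, -0.001], [-0.0, -0.0, -1.0]]
contact_force: [-1.2, 0.7, 0.6]
grip_width: 0.0006
grasp_force: 0.0
```

```bash
python3 kn.py s9|head -1; python3 - <<'E'
from h import *
a=snap("top","t9")[125:260,340:450]; b=cv2.imread("pics/s9.png")[220:330,290:490]
cv2.imwrite("pics/v9.png",np.hstack([cv2.resize(a,(330,405)),cv2.copyMakeBorder(cv2.resize(b,(460,253)),0,152,0,0,0)]))
E
```

```text
(386, 265, 32, 31)
```

View pics/v9.png

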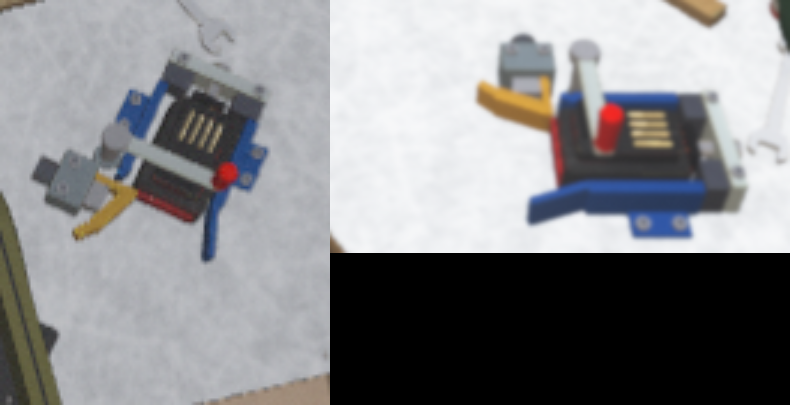

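The pack sits home with the plunger behind it. The arm lies across it with the knob right edge at 418 px, where about 417 is expected at angle 0, and the robot is clear.

```bash
python3 -c "from rig import robot; print(robot.sign_off())"
```

```text
the job is handed in; nothing more can be done
None
```

I handed the job in at about 20 s of the 72 s allowed; no verdict came back. In the last pictures the pack is home with the plunger sprung in behind it and the contact arm closed over it. The robot is clear, and it never went down near the tape or the electrode holder.

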